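# Blow the nozzle clear, then pinch the print cartridge out of the cleaning station

### The job

At the nozzle-cleaning station, give the yellow-padded air-pump lever at least three full strokes, each one right down to its stop and all the way back up. Then pinch both side catches of the orange print cartridge together to unlatch it, lift it upright about 10 cm out of its bay and finish while still holding it up there by its catches. Leave the grey cartridge seated and do not disturb the other things on the desk.

Things in the scene. Friction and masses are not known exactly. Their poses are not given: they have to be found in the camera images.
- station: Cleaning station, fixed: black base plate 100 (x) by 280 (y) by 12 mm, origin at the centre of its underside, z up. Two equal grey bays centred at (0, -95) and (0, -20) mm, each 72 by 50 mm outside, floor 12 mm and rim 49 mm above the desk, with lips at front and back that hold the catches' hooks down. At y = +90 mm a blue pump block 70 by 56 mm, 105 mm high.
- pump_lever (a joint): Pump lever angle in rad: 0 = up at rest, 0.55 = down at its stop; a spring returns it. Pivot at (35, 90, 120) mm in the station frame, axis along station y; the arm points to station -x, 0.35 rad above level at rest, 0.20 rad below level at the stop. About 5 N on the pad starts it, 12 N holds it at the stop.
- pump_pad (a point): Centre of the top face of the yellow hand pad on the lever's end (pad 44 mm along the lever, 36 mm across, 12 mm thick). Station frame (x, z): (-74, 172) mm with the lever at rest, (-85, 108) mm at the stop. Press it down from above.
- orange_cartridge: Orange print-head cartridge, latched in either of the two bays. 34 (x) by 36 (y) by 90 (z) mm, about 0.17 kg, standing aligned with the station. Origin at the centre of its flat underside (12 mm above the desk while seated), z up. Black spring catches with white ribbed finger pads on its -x (front) and +x (back) faces.
- catch_grip (a point): Point midway between the two finger pads of the orange cartridge, 66 mm above its underside (78 mm above the desk while seated). Pads: outer faces 27 mm to either side along cartridge x (54 mm across both, 44 mm pinched home), 24 mm wide along y, reaching 20 mm above and below this point; below them 9 mm of free height, then the bay rim.
- catch_front (a joint): Travel (m) of the orange cartridge's front catch (-x face): 0 = sprung out, latched; 0.005 = pressed fully inward. Unlatches from 0.0035; spring 4 N at rest, 8 N pressed home. The other catch must be pressed too.
- catch_back (a joint): Travel (m) of the orange cartridge's back catch (+x face), as for the front one, pressed towards -x.
- grey_cartridge: Grey cartridge of the same shape, latched in the other bay; to be left there. 34 (x) by 36 (y) by 90 (z) mm, about 0.17 kg, standing aligned with the station. Origin at the centre of its flat underside (12 mm above the desk while seated), z up. Black spring catches with white ribbed finger pads on its -x (front) and +x (back) faces.
- cone: Red printed traffic cone, 40 mm across the foot, 40 mm high, standing near the station's front; origin under its centre. Leave it.
- bracket: White printed bracket, 45 by 30 mm, 34 mm high, lying behind the station; origin under its centre. Leave it.
- printed_spanner: Red printed double-ended spanner, 104 by 26 mm, 7 mm thick, lying flat behind the station; origin under its centre, x along it. Leave it.
- spool: Filament spool lying flat, black flanges 200 mm across, white filament, 64 mm high; origin under its centre. Leave it.
- scraper: Print scraper, 200 mm long, lying flat, x along it. Leave it.
- nozzle_jar: Small clear jar with a blue cap, 52 mm across, 60 mm high, standing; origin under its centre. Leave it.
Not all that is in view belongs to the job. What is shaped like the orange_cartridge but green is not meant.

How it is judged:
On the way, in this order (a step that is already met when the one before it is completed fails the run):
1. first stroke: the pump lever is pressed right down (value of joint pump_lever above 0.47 rad), for 0.05 s.
2. first stroke: the lever is let all the way up again (value of joint pump_lever below 0.08 rad), for 0.05 s.
3. second stroke: the pump lever is pressed right down (value of joint pump_lever above 0.47 rad), for 0.05 s.
4. second stroke: the lever is let all the way up again (value of joint pump_lever below 0.08 rad), for 0.05 s.
5. third stroke: the pump lever is pressed right down (value of joint pump_lever above 0.47 rad), for 0.05 s.
6. third stroke: the lever is let all the way up again (value of joint pump_lever below 0.08 rad), for 0.05 s.
7. both catches of the orange cartridge are pinched in while it still sits in its bay (value of joint each of catch_front, catch_back above 0.0035 m and z of orange_cartridge in the frame of station below 0.022 m), for 0.1 s.
8. the orange cartridge is lifted clear of the station (z of orange_cartridge in the frame of station above 0.082 m), for 0.2 s.
At the end, for the whole second after the job is handed in: Fingers hold the orange cartridge by both catches (each in over 3.5 mm, over 2 N), raised at least 70 mm, within 0.35 rad of upright, under 0.05 m/s, touching neither station nor grey cartridge; pump lever up (under 0.08 rad); grey cartridge seated (less than 8 mm up) (z of orange_cartridge in the frame of station above 0.082 m and value of joint each of catch_front, catch_back above 0.0035 m and angle between orange_cartridge's own z axis and vertical below 0.35 rad and contact force between the fingers and orange_cartridge above 2 N and contact force between orange_cartridge and station below 0.1 N and contact force between orange_cartridge and grey_cartridge below 0.1 N and linear speed of orange_cartridge below 0.05 m/s and value of joint pump_lever below 0.08 rad and z of grey_cartridge in the frame of station below 0.02 m); the arm keeps its last pose, push and grip.
It fails at once if the grey cartridge is pulled out of its bay (z of grey_cartridge in the frame of station above 0.03 m).
It fails at once if another thing on the desk is disturbed (moved more than 40 mm) (distance of any of cone, bracket, printed_spanner, spool, scraper, nozzle_jar from where it was at the start of the episode above 0.04 m).
It also fails if it takes over 56 s, if anything falls off the work surface, if the arm or the gripper's body presses on something with over 40 N, if the wrist force passes 120 N, or if a joint passes its speed limit or range.

### The arm

A 6-joint arm with a two-finger parallel gripper is mounted at the origin on the work surface. World frame = base frame: x ahead of the robot, y to its left, z up, the work surface at z = 0. Lengths are in m, angles in rad, forces in N, time in s.
With the tool pointing down it reaches from about 0.35 to 0.975 m from the base axis. Payload 4.9 kg.
Tool frame: the origin (TCP) lies midway between the tips of the shut fingers; the grasp point (between the pads) lies 19 mm behind it; z points along the fingers, y is the line along which they close (so a half turn about z gives the same grasp; the last joint's range is limited). The gripper opens to 85 mm and grips with 20 to 120 N. Pads are 22 mm wide; open, the fingers measure 114 mm over their backs; the gripper's body (76 mm by 85 mm) begins 54 mm behind the grasp point. The pads swing forward as they close: fully open they stand 13 mm farther back than shut.
Start: joints at [1.126, 0.053, 1.613, -0, 1.476, -0.119], TCP at [0.2, 0.592, 0.193] pointing down, gripper open.
Joint ranges: [-3.01, 3.01], [-1.01, 2.22], [0.06, 2.58], [-1.02, 4.17], [0.09, 2.62], [-3.14, 3.14]. Speed limits (rad/s): [2.57, 2.57, 3.14, 3.14, 3.14, 3.14].

### API

Orientations are given as a unit quaternion [w, x, y, z].
In Python, from plant import * gives the robot as it stands.
- The arm moves only by the tool jog_arm, never from a script. Its argument "targets" is a list of rows, each a list of 3 entries, a list of its own where there are three numbers: the shift along the tool's x, y, z in units of 25 mm (1.0 is 25 mm), then the turn, a rotation vector about the tool's x, y, z in units of 8 degrees (1.0 is 8 degrees), then the opening in per cent of the stroke, from 0 (shut) to 100 (fully open). A call has 1 to 8 rows; each row is the pose to reach, as a shift and turn from the pose commanded when the call began, along the tool's axes at that moment; what a row does not reach only later rows make up. A row lasts 1/8 s, in which the tool goes at most 62.5 mm and 10.7 degrees, less where a joint would pass 70% of its speed; a pose out of reach is approached as far as the arm can. A call with a gripper value outside its range is refused whole. The fingers move at their own pace and stop on an object; the grip force is fixed at half the most. Time passes only in rows, so rows that repeat a pose let the fingers close. It gives the time, the measured TCP pose, the force, the opening and the grip force at its end, in the units of the state.
- state(): the state, without advancing time (a new reading comes with each control period).
- grab_frame(name): name is "scene" or "top" or "wrist"; returns (picture, depth): 384x512x3 uint8, red, green, blue; 384x512 float32, m along the optical axis (not along the pixel's ray), 0 where there is no reading.
- camera_params(name): a dict with "fovy" (degrees; the focal length in pixels is half the picture's height over the tangent of half this angle, whatever the lens; pixels are square), "cx", "cy" (the principal point, pixels), "rvec" (rotation vector, rad) and "tvec" (3), from world to camera coordinates, as OpenCV has them; the wrist camera has in their place "hand_eye" (4x4, takes a point from camera to tool coordinates, whose origin is the TCP and whose axes are the flange's). Camera axes: x right, y down, z forward; pixel columns grow to the right and rows downward; lengths in m; the calibration is good to about 2 mm. A picture is of the moment at which its call begins: read the wrist's pose just before it. camera_params takes no time and is no camera call.
- job_done(): hands the job in; it is judged then, once.
The state is a dict: "time": time; "joint_pos": joint angles; "joint_vel": joint speeds; "joint_efforts": joint torques, N m; "tool_pos": TCP position; "tool_rot": TCP orientation; "contact_force": force on the tool from outside, world axes, zero at the start; "ft_torque": the same for the moment, N m; "gripper_width": opening from 0.0 (shut) to 1.0 (fully open); "grasp_force": force on a finger pad.
Only numpy, scipy, OpenCV 4.12 (cv2) and the standard library are available. Lean on these libraries where they do the work, as an engineer would, in place of code of your own. Each camera call takes 0.05 s, during which the arm holds its last target. There are 200 camera calls.

## Working session

There is one attempt and no reset: what is moved stays moved. The work goes in short steps, Python scripts to look and compute and a tool call to move; the robot and the scene stay as the last step left them, time stands still between calls to the robot, and variables do not carry over. Pictures are saved under pics/ and viewed, at most 10 in all, crops included, and the job is handed in when it is done.

Besides the shell and the picture viewer there is one more tool, called by a JSON object that holds its "api" and its "payload". jog_arm: Moves the arm, as the interface text tells. Its arguments: {"type":"object","properties":{"targets":{"type":"array"}},"required":["targets"]}

```bash
mkdir -p pics; ls
python3 - <<'E'
from plant import *
import cv2,numpy as np
s=state(); print({k:s[k] for k in ("time","tool_pos","tool_rot","gripper_width")})
for n in ("scene","top"):
    p,d=grab_frame(n); cv2.imwrite(f"pics/{n}0.png",p[:,:,::-1]); np.savez(f"{n}0.npz",p=p,d=d)
    print(n,camera_params(n))
E
```

```text
pics
{'time': 0.0, 'tool_pos': array([0.1997323 , 0.59147706, 0.19202784]), 'tool_rot': array([-2.85651983e-04,  1.62156514e-01,  9.86764502e-01, -1.00077829e-03]), 'gripper_width': 0.9965208714003675}
scene {'fovy': 52.77721584413083, 'cx': 257.7322554503231, 'cy': 194.33526792219732, 'rvec': array([ 1.30144376,  2.1716794 , -1.00174066]), 'tvec': array([ 0.21847588, -0.21001366,  1.81308392])}
top {'fovy': 46.79592039420164, 'cx': 254.34205380055246, 'cy': 192.97691013609705, 'rvec': array([ 2.17548572, -2.11418128,  0.18625982]), 'tvec': array([0.03344806, 0.56164797, 1.69649527])}
```

View pics/scene0.png

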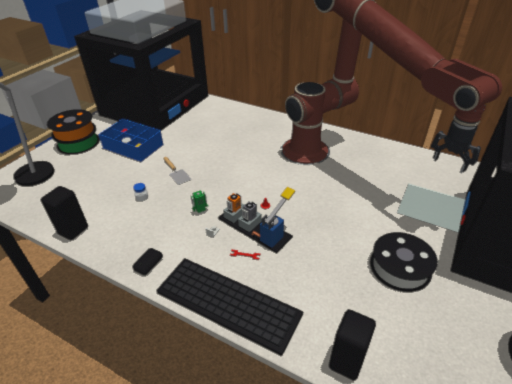

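View pics/top0.png

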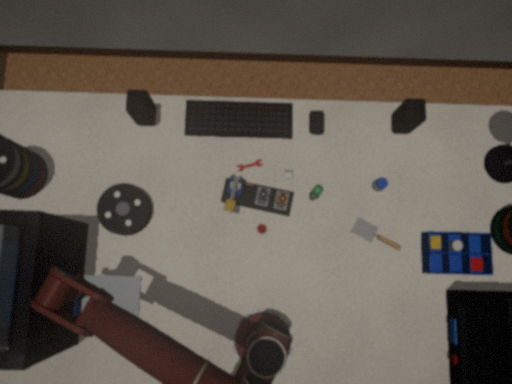

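Scene view: the orange cartridge is at (235,203), grey at (250,210), the yellow pad at (288,193), the blue block at (271,233) and the cone at (265,203). In the top view orange is at (281,200), grey at (263,197), the pad at (230,205), the block at (236,186) and the cone at (262,229).

Things that could be taken for the orange cartridge:
- Green cartridge: scene (199,202), top (316,191).
- Grey cartridge: scene (250,210).
- Orange spool: scene (70,122).

I choose the orange body in the bay at scene (235,203).

```bash
cat > h.py <<'E'
import cv2,numpy as np
from plant import *
from scipy.spatial.transform import Rotation as R
def quat(q): return R.from_quat(np.r_[q[1:],q[0]])
def cam(n,s=None):
    c=camera_params(n); f=192/np.tan(np.radians(c["fovy"])/2)
    if n=="wrist":
        T=np.eye(4); T[:3,:3]=quat(s["tool_rot"]).as_matrix(); T[:3,3]=s["tool_pos"]; T=T@c["hand_eye"]
        return f,c["cx"],c["cy"],T[:3,:3],T[:3,3]
    Rm=R.from_rotvec(c["rvec"]).as_matrix(); return f,c["cx"],c["cy"],Rm.T,-Rm.T@c["tvec"]
def ray(C,u,v): 
    f,cx,cy,Rw,o=C; return o,Rw@np.stack([(np.asarray(u)-cx)/f,(np.asarray(v)-cy)/f,np.ones_like(u,dtype=float)])
def plane(C,u,v,z):
    o,d=ray(C,u,v); return (o[:,None]+d*((z-o[2])/d[2])) if np.ndim(u) else o+d*((z-o[2])/d[2])
def cloud(C,d):
    v,u=np.mgrid[:d.shape[0],:d.shape[1]]; o,r=ray(C,u.ravel()*1.,v.ravel()*1.)
    return (o[:,None]+r*d.ravel()).T.reshape(*d.shape,3)
def proj(C,P):
    f,cx,cy,Rw,o=C; p=Rw.T@(np.asarray(P)-o); return p[0]/p[2]*f+cx,p[1]/p[2]*f+cy
def hsv(p): return cv2.cvtColor(p,cv2.COLOR_RGB2HSV)
E
python3 - <<'E'
from h import *
for n in ("scene","top"):
    D=np.load(n+"0.npz"); p,d=D["p"],D["d"]; C=cam(n); X=cloud(C,d); H=hsv(p)
    sta=(X[...,0]>.3)&(d>0)
    for nm,lo,hi in (("orange",(5,150,90),(17,255,255)),("yellow",(20,130,90),(32,255,255)),("blue",(100,120,60),(125,255,255)),("red",(0,180,100),(4,255,255)),("green",(50,120,40),(80,255,255))):
        m=cv2.inRange(H,lo,hi); k,l,st,ce=cv2.connectedComponentsWithStats(m)
        for i in range(1,k):
            if st[i,4]>=12:
                P=X[(l==i)&(d>0)]
                print(n,nm,st[i,4],ce[i].round(1),np.median(P,0).round(3) if len(P) else None, np.percentile(P[:,2],95).round(3) if len(P) else None)
c=cam("top"); 
m=(hsv(np.load("top0.npz")["p"])[...,2]<60).astype(np.uint8); m[:170]=0;m[225:]=0;m[:,:215]=0;m[:,300:]=0
(x,y),(w,h),a=cv2.minAreaRect(cv2.findNonZero(m)); print(x,y,w,h,a)
B=cv2.boxPoints(((x,y),(w,h),a)); print(plane(c,B[:,0]*1.,B[:,1]*1.,.012).T.round(3))
E
```

```text
scene orange 16 [ 79.3 113.4] [ 0.389 -1.001  0.128] 0.131
scene orange 15 [ 60.3 116.1] [ 0.448 -1.059  0.128] 0.131
scene orange 16 [ 78.5 122. ] [ 0.448 -0.938  0.128] 0.13
scene orange 16 [ 58.5 125. ] [ 0.511 -1.002  0.127] 0.13
scene orange 311 [ 72.1 134. ] [ 0.506 -0.932  0.092] 0.113
scene orange 94 [234.8 202.1] [ 0.55  -0.043  0.091] 0.102
scene yellow 101 [287.5 192.7] [0.501 0.141 0.17 ] 0.177
scene blue 2208 [60.7 18.1] [-0.114 -1.621  0.338] 0.418
scene blue 280 [161.3  55.7] [-0.05  -0.824  0.284] 0.288
scene blue 175 [123.4  60.4] [ 0.09  -0.961  0.283] 0.287
scene blue 12 [ 0.5 72.7] [ 0.344 -1.609  0.188] 0.207
scene blue 128 [173.9 110.7] [ 0.063 -0.705  0.056] 0.079
scene blue 562 [  7.8 133.2] [ 0.444 -1.612 -0.125] -0.073
scene blue 1658 [131.3 138.9] [ 0.356 -0.721  0.05 ] 0.075
scene blue 23 [ 43.3 141.4] [ 0.184 -1.797 -0.387] -0.378
scene blue 78 [139. 187.] [ 0.621 -0.445  0.058] 0.062
scene blue 60 [466.4 202. ] [0.142 0.697 0.074] 0.081
scene blue 422 [271.4 232.9] [0.614 0.141 0.066] 0.1
scene red 38 [265.  204.3] [0.435 0.02  0.012] 0.03
scene red 58 [
[... 187 characters left out ...]
.496 0.14  0.172] 0.183
top yellow 109 [435.5 242. ] [ 0.389 -0.658  0.045] 0.054
top blue 70 [381.2 182.8] [ 0.613 -0.447  0.059] 0.065
top blue 32 [433.8 233.8] [ 0.424 -0.67   0.005] 0.081
top blue 101 [453.4 236.4] [ 0.416 -0.747  0.004] 0.069
top blue 322 [474.8 245.5] [ 0.38  -0.831  0.004] 0.069
top blue 628 [445.2 261.1] [ 0.317 -0.698  0.004] 0.073
top blue 24 [476.8 272.3] [ 0.278 -0.836  0.003] 0.054
top blue 77 [455.  331.3] [ 0.061 -0.705  0.077] 0.085
top red 75 [476.8 263.7] [ 0.309 -0.821  0.034] 0.04
257.2500305175781 195.25 66.87560272216797 25.495098114013672 11.309932708740234
[[ 0.529  0.177  0.012]
 [ 0.631  0.161  0.012]
 [ 0.585 -0.104  0.012]
 [ 0.484 -0.085  0.012]]
```

```bash
cat >> h.py <<'E'
def tool_rot(yaw): # tool down, tool y along (cos yaw, sin yaw)
    y=np.array([np.cos(yaw),np.sin(yaw),0]); z=np.array([0,0,-1.]); return R.from_matrix(np.stack([np.cross(y,z),y,z],1))
def move(P,yaw,pos=None,rot=None):
    s=state(); pos=s["tool_pos"] if pos is None else pos; rot=quat(s["tool_rot"]) if rot is None else rot
    return ((rot.inv().apply(np.asarray(P)-pos))/.025).round(2), (np.degrees((rot.inv()*tool_rot(yaw)).as_rotvec())/8).round(2)
def st(P,c=(.557,.037),yaw=-.17): # station->world
    return np.r_[np.array(c)+np.array([[np.cos(yaw),-np.sin(yaw)],[np.sin(yaw),np.cos(yaw)]])@np.asarray(P[:2]),P[2]]
E
python3 - <<'E'
from h import *
print(camera_params("wrist"))
for n,p in (("pad",(-.074,.09,.172)),("orange",(0,-.095,.102))): print(n,st(p))
print(move(st((-.03,0.03,.34)),-.17))
E
```

```text
{'fovy': 61.05671374338282, 'cx': 252.36180091047916, 'cy': 194.46050638246967, 'hand_eye': array([[-2.56723718e-05, -9.49331856e-01, -3.14275398e-01,
         8.03995217e-02],
       [ 9.99999655e-01, -2.85409199e-04,  7.80448240e-04,
        -8.06615159e-04],
       [-8.30601466e-04, -3.14275270e-01,  9.49331536e-01,
        -1.79712582e-01],
       [ 0.00000000e+00,  0.00000000e+00,  0.00000000e+00,
         1.00000000e+00]])}
pad [0.49929314 0.13822212 0.172     ]
orange [ 0.54092768 -0.05663055  0.102     ]
(array([-19.26, -15.45,  -5.89]), array([-1.000e-02,  1.000e-02,  1.013e+01]))
```

{"api": "jog_arm", "payload": {"targets": [[[-2.4, -1.9, -2], [0, 0, 1.3], 100], [[-4.8, -3.8, -4], [0, 0, 2.6], 100], [[-7.2, -5.8, -5], [0, 0, 3.9], 100], [[-9.6, -7.7, -5], [0, 0, 5.2], 100], [[-12, -9.6, -5], [0, 0, 6.4], 100], [[-14.4, -11.6, -5], [0, 0, 7.7], 100], [[-16.8, -13.5, -5], [0, 0, 9], 100], [[-18.6, -15.2, -5], [0, 0, 10.1], 50]]}}

```text
time: 1.1
tool_pos: [0.4534, 0.1914, 0.3148]
tool_rot: [-0.0, 0.765, 0.644, 0.0]
contact_force: [0.9, 1.4, -0.0]
gripper_width: 0.816
grasp_force: 0.0
```

{"api": "jog_arm", "payload": {"targets": [[[0, 0, 0], [0, 0, 0], 0], [[0, 0, 0], [0, 0, 0], 0], [[0, 0, 0], [0, 0, 0], 0]]}}

```text
time: 1.48
tool_pos: [0.4521, 0.1944, 0.3149]
tool_rot: [-0.0, 0.762, 0.647, -0.0]
contact_force: [-0.1, 0.1, -0.5]
gripper_width: 0.143
grasp_force: 0.0
```

Run:
```python
from h import *
s=state(); p,d=grab_frame("wrist"); np.savez("w1.npz",p=p,d=d); cv2.imwrite("pics/w1.png",p[:,:,::-1])
np.save("w1s.npy",s,allow_pickle=True)
print(s["time"],s["tool_pos"],s["joint_pos"].round(2),s["gripper_width"],s["contact_force"])
```

```text
1.475 [0.45208838 0.19438661 0.31485351] [ 0.25 -0.31  1.75  0.    1.71  0.42] 0.14324992126670355 [-0.13182703  0.14836355 -0.46065701]
```

View pics/w1.png

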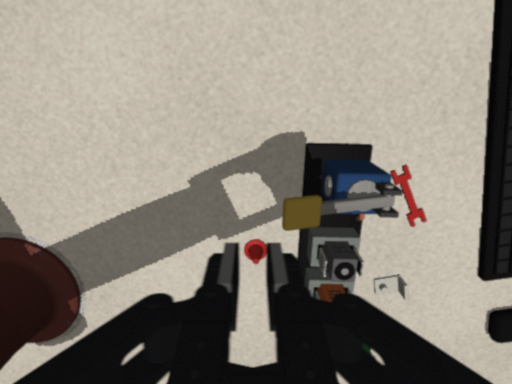

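Wrist view: the pad is at (302,212), the blue block at (350,185), the grey cartridge at (338,262), orange at (330,292) partly behind the fingers, and the cone at (256,251). I'll measure the pad and station from this.

Run:
```python
from h import *
D=np.load("w1.npz"); p,d=D["p"],D["d"]; s=np.load("w1s.npy",allow_pickle=True).item()
C=cam("wrist",s); X=cloud(C,d); H=hsv(p)
m=cv2.inRange(H,(20,120,60),(32,255,255)); k,l,sts,ce=cv2.connectedComponentsWithStats(m); i=1+sts[1:,4].argmax(); P=X[(l==i)&(d>0)]
print("pad",ce[i],sts[i],np.median(P,0),P.min(0),P.max(0), (P.min(0)+P.max(0))/2)
(x,y),(w,h),a=cv2.minAreaRect(cv2.findNonZero((l==i).astype(np.uint8))); print(a,plane(C,x,y,.172))
# black base plate: height 5..20mm
b=(H[...,2]<60)&(X[...,2]>.006)&(X[...,2]<.018)&(X[...,0]>.45)&(X[...,0]<.68)&(X[...,1]<.22)&(X[...,1]>-.12)
Q=X[b][:,:2].astype(np.float32); r=cv2.minAreaRect(Q*1000); print("plate",b.sum(),r,cv2.boxPoints(r))
bl=(cv2.inRange(H,(100,100,40),(125,255,255))>0)&(X[...,2]>.095)&(X[...,2]<.112)&(X[...,0]>.45)
Q=X[bl][:,:2].astype(np.float32); r=cv2.minAreaRect(Q*1000); print("block",bl.sum(),r)
np.set_printoptions(precision=4,suppress=True)
for z in (.012,): print([plane(C,u,v,z)[:2] for u,v in ((306,145),(371,145))])
```

```text
pad [301.8308887  212.22346851] [ 283  196   39   34 1159] [0.49661762 0.14023702 0.17204181] [0.47469653 0.11779841 0.1609189 ] [0.5199294  0.15776802 0.17935164] [0.49731296 0.13778322 0.17013527]
90.0 [0.49672263 0.13962603 0.172     ]
plate 2886 ((556.4312133789062, 52.0084228515625), (245.6012725830078, 97.1775894165039), 79.4913101196289) [[486.26044  -59.870655]
 [581.80804  -77.59436 ]
 [626.602    163.8875  ]
 [531.0544   181.6112  ]]
block 706 ((581.2946166992188, 122.47232055664062), (54.96988296508789, 66.30765533447266), 79.00018310546875)
[array([0.5304, 0.1794]), array([0.6257, 0.1638])]
```

```bash
sed -i 's/c=(.557,.037),yaw=-.17/c=(.5535,.0365),yaw=-.183/' h.py
python3 - <<'E'
from h import *
print(move(st((-.077,.09,.195)),-.183)); s=state(); print(s["gripper_width"])
E
```

```text
(array([-1.92,  2.02,  4.8 ]), array([-0.  , -0.  ,  0.15]))
0.0506192828379345
```

{"api": "jog_arm", "payload": {"targets": [[[-1.0, 1.0, 1.5], [0, 0, 0.15], 0], [[-1.9, 2.0, 3.2], [0, 0, 0.15], 0], [[-1.9, 2.0, 4.8], [0, 0, 0.15], 0], [[-1.9, 2.0, 4.8], [0, 0, 0.15], 0], [[-1.9, 2.0, 4.8], [0, 0, 0.15], 0]]}}

```text
time: 2.15
tool_pos: [0.4948, 0.1392, 0.1969]
tool_rot: [0.001, 0.769, 0.639, 0.001]
contact_force: [0.3, 0.0, 1.6]
gripper_width: -0.0
grasp_force: 0.0
```

Run:
```python
from h import *
s=state(); print(s["tool_pos"],s["gripper_width"],s["contact_force"])
print(move(st((-.077,.09,.195)),-.183),move(st((-.080,.09,.15)),-.183),move(st((-.085,.09,.112)),-.183))
```

```text
[0.49481852 0.13916714 0.19692232] -8.556766060979543e-05 [2.55497563e-01 1.08417040e-03 1.60386072e+00]
(array([-0.01, -0.02,  0.08]), array([ 0.02, -0.01, -0.01])) (array([-0.01, -0.15,  1.88]), array([ 0.02, -0.01, -0.01])) (array([-0.01, -0.35,  3.4 ]), array([ 0.02, -0.01, -0.01]))
```

{"api": "jog_arm", "payload": {"targets": [[[0, 0, 0.8], [0, 0, 0], 0], [[0, -0.1, 1.6], [0, 0, 0], 0], [[0, -0.2, 2.4], [0, 0, 0], 0], [[0, -0.3, 3.0], [0, 0, 0], 0], [[0, -0.35, 3.4], [0, 0, 0], 0], [[0, -0.35, 3.4], [0, 0, 0], 0], [[0, -0.35, 3.4], [0, 0, 0], 0]]}}

```text
time: 3.02
tool_pos: [0.485, 0.14, 0.1102]
tool_rot: [-0.001, 0.77, 0.638, -0.001]
contact_force: [-4.6, -0.1, 8.1]
gripper_width: -0.002
grasp_force: 3.3
```

{"api": "jog_arm", "payload": {"targets": [[[0, 0, 0.15], [0, 0, 0], 0], [[0, 0, 0.25], [0, 0, 0], 0], [[0, 0, 0.25], [0, 0, 0], 0]]}}

```text
time: 3.4
tool_pos: [0.4847, 0.1401, 0.1038]
tool_rot: [-0.001, 0.77, 0.638, -0.001]
contact_force: [-5.0, 0.5, 8.2]
gripper_width: 0.004
grasp_force: 3.7
```

Run:
```python
from h import *
s=state(); p,d=grab_frame("scene"); C=cam("scene"); X=cloud(C,d)
m=(cv2.inRange(hsv(p),(20,130,60),(32,255,255))>0)&(X[...,0]>.4)&(X[...,0]<.6)&(X[...,1]>.05)&(X[...,1]<.25)
print(m.sum(),np.median(X[m],0),X[m].min(0),X[m].max(0),s["tool_pos"])
```

```text
68 [0.49922823 0.14480414 0.13837921] [0.47559726 0.1221699  0.12937918] [0.51311466 0.16143416 0.1499097 ] [0.48472302 0.14013606 0.10382101]
```

Run:
```python
from h import *
a,_=grab_frame("scene"); b,_=grab_frame("wrist")
a=cv2.resize(a[150:270,200:340],None,fx=3,fy=3,interpolation=cv2.INTER_CUBIC); b=cv2.resize(b[130:330,180:420],(432,360))
cv2.imwrite("pics/c2.png",np.hstack([a[:360],b])[:,:,::-1]); print(a.shape,b.shape)
```

```text
(360, 420, 3) (360, 432, 3)
```

View pics/c2.png

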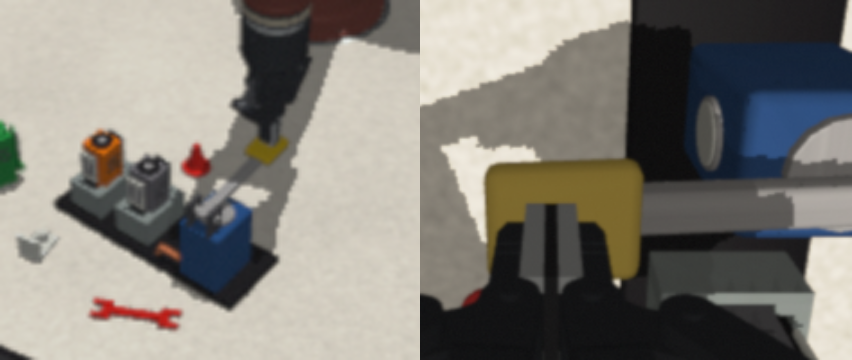

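The crop shows the fingertips on the yellow pad with the lever only about level, so it is not yet clearly at its stop. I'll check with the wrist depth.

Run:
```python
from h import *
s=state(); p,d=grab_frame("wrist"); C=cam("wrist",s); X=cloud(C,d)
m=(cv2.inRange(hsv(p),(20,120,50),(32,255,255))>0)&(X[...,0]>.4)&(X[...,0]<.6)
P=X[m]; print(m.sum(),np.median(P,0),P.min(0),P.max(0),s["tool_pos"],s["time"],s["contact_force"])
A=np.c_[P[:,:2]-P[:,:2].mean(0),np.ones(len(P))]; k=np.linalg.lstsq(A,P[:,2],rcond=None)[0]; print("slope along st x",k[0]*.983-k[1]*.182,"z",k[2],"mean",P.mean(0))
print("pixel of tcp",proj(C,s["tool_pos"]))
```

```text
3269 [0.49664571 0.14927264 0.13959029] [0.46539265 0.03042758 0.00859441] [0.52327778 0.21860997 0.28377695] [0.48479209 0.14015256 0.1040434 ] 3.55 [-5.2779175   1.42312264  7.96513112]
slope along st x -0.029136704352533335 z 0.13949046447260452 mean [0.49303291 0.14651734 0.13949046]
pixel of tcp (np.float64(251.8607244891255), np.float64(226.99029576031043))
```

Run:
```python
from h import *
s=state(); p,d=grab_frame("wrist"); C=cam("wrist",s); X=cloud(C,d)
for z in (0,.01,.02,.03,.035,.04): print(z,np.round(proj(C,s["tool_pos"]+[0,0,z]),1))
for r in range(222,270,4): print(r,X[r,[236,246,252,258,270],2].round(3),p[r,246])
print(s["joint_pos"].round(3),s["joint_efforts"].round(1),s["gripper_width"])
```

```text
0 [251.9 227. ]
0.01 [251.8 234.1]
0.02 [251.7 242. ]
0.03 [251.6 250.9]
0.035 [251.6 255.6]
0.04 [251.5 260.7]
222 [0.136 0.138 0.136 0.138 0.136] [100  84  36]
226 [0.139 0.139 0.138 0.14  0.14 ] [118  99  42]
230 [0.142 0.14  0.14  0.139 0.139] [123 104  45]
234 [0.142 0.141 0.141 0.141 0.14 ] [125 105  46]
238 [0.141 0.142 0.141 0.14  0.14 ] [125 105  46]
242 [0.141 0.141 0.14  0.141 0.14 ] [115  98  53]
246 [0.14  0.149 0.148 0.148 0.14 ] [76 76 73]
250 [0.142 0.152 0.153 0.154 0.284] [75 75 73]
254 [0.149 0.156 0.156 0.157 0.149] [76 77 74]
258 [0.153 0.16  0.159 0.16  0.151] [76 75 74]
262 [0.156 0.163 0.163 0.163 0.156] [76 76 74]
266 [0.16  0.165 0.166 0.166 0.16 ] [76 76 74]
[ 1.330e-01 -1.660e-01  1.975e+00  1.000e-03  1.335e+00  3.190e-01] [ -1.1 -24.7 -33.5  -0.4  -1.5   0. ] 0.0004412689934291388
```

{"api": "jog_arm", "payload": {"targets": [[[0, 0.05, -0.6], [0, 0, 0], 0], [[0, 0.1, -1.2], [0, 0, 0], 0], [[0, 0.2, -1.8], [0, 0, 0], 0], [[0, 0.2, -1.8], [0, 0, 0], 0]]}}

```text
time: 4.15
tool_pos: [0.4908, 0.1389, 0.1497]
tool_rot: [0.0, 0.77, 0.638, 0.0]
contact_force: [0.3, 0.4, 0.4]
gripper_width: 0.004
grasp_force: 0.0
```

```bash
cat > look.py <<'E'
from h import *
s=state(); p,d=grab_frame("wrist"); C=cam("wrist",s); X=cloud(C,d)
m=(cv2.inRange(hsv(p),(20,120,50),(32,255,255))>0)&(X[...,0]>.4)&(X[...,0]<.6)
print("pad z",np.median(X[m],0).round(3),"force",s["contact_force"].round(1),"t",s["time"],s["tool_pos"].round(4),"tip px",np.round(proj(C,s["tool_pos"]),1))
g=p[:,252].astype(int); print([(r,X[r,252,2].round(3),tuple(g[r])) for r in range(210,270,4)])
E
python3 look.py
```

```text
pad z [0.502 0.146 0.17 ] force [0.3 0.4 0.4] t 4.15 [0.4908 0.1389 0.1497] tip px [251.9 227. ]
[(210, np.float64(0.167), (np.int64(108), np.int64(98), np.int64(73))), (214, np.float64(0.171), (np.int64(102), np.int64(85), np.int64(37))), (218, np.float64(0.174), (np.int64(114), np.int64(95), np.int64(41))), (222, np.float64(0.175), (np.int64(116), np.int64(96), np.int64(42))), (226, np.float64(0.175), (np.int64(116), np.int64(97), np.int64(42))), (230, np.float64(0.175), (np.int64(116), np.int64(97), np.int64(42))), (234, np.float64(0.175), (np.int64(116), np.int64(97), np.int64(42))), (238, np.float64(0.174), (np.int64(115), np.int64(96), np.int64(41))), (242, np.float64(0.175), (np.int64(102), np.int64(86), np.int64(38))), (246, np.float64(0.193), (np.int64(14), np.int64(14), np.int64(14))), (250, np.float64(0.198), (np.int64(15), np.int64(14), np.int64(14))), (254, np.float64(0.202), (np.int64(14), np.int64(13), np.int64(14))), (258, np.float64(0.206), (np.int64(16), np.int64(15), np.int64(14))), (262, np.float64(0.209), (np.int64(12), np.int64(12), np.int64(12))), (266, np.float64(0.212), (np.int64(14), np.int64(14), np.int64(14)))]
```

The shut fingertips actually end about 37 mm above the reported TCP: the lever is back at rest with the TCP at 0.150, and contact starts near 0.135. I'll press deeper to match.

{"api": "jog_arm", "payload": {"targets": [[[0, 0, 0.6], [0, 0, 0], 0], [[0, -0.05, 1.2], [0, 0, 0], 0], [[0, -0.1, 1.8], [0, 0, 0], 0], [[0, -0.15, 2.4], [0, 0, 0], 0], [[0, -0.2, 2.8], [0, 0, 0], 0], [[0, -0.2, 3.05], [0, 0, 0], 0], [[0, -0.2, 3.05], [0, 0, 0], 0], [[0, -0.2, 3.05], [0, 0, 0], 0]]}}

```text
time: 5.2
tool_pos: [0.4854, 0.1398, 0.0726]
tool_rot: [-0.0, 0.77, 0.638, -0.0]
contact_force: [-2.7, -0.5, 10.5]
gripper_width: 0.001
grasp_force: 5.5
```

```bash
python3 look.py | head -1
```

```text
pad z [0.496 0.149 0.109] force [-2.7 -0.5 10.5] t 5.2 [0.4854 0.1398 0.0726] tip px [251.9 227. ]
```

{"api": "jog_arm", "payload": {"targets": [[[0, 0, 0.15], [0, 0, 0], 0], [[0, 0, 0.15], [0, 0, 0], 0]]}}

```text
time: 5.5
tool_pos: [0.4857, 0.1398, 0.0701]
tool_rot: [-0.0, 0.77, 0.638, -0.0]
contact_force: [-5.9, -1.3, 16.3]
gripper_width: 0.0
grasp_force: 8.4
```

```bash
python3 look.py | head -1
```

```text
pad z [0.497 0.149 0.107] force [-5.9 -1.3 16.3] t 5.5 [0.4857 0.1398 0.0701] tip px [251.9 227. ]
```

The force jumped to 16 N, so the lever is at its stop. Next: up, then strokes two and three.

{"api": "jog_arm", "payload": {"targets": [[[0, 0.1, -1.2], [0, 0, 0], 0], [[0, 0.2, -2.4], [0, 0, 0], 0], [[0, 0.2, -3.4], [0, 0, 0], 0], [[0, 0.2, -3.4], [0, 0, 0], 0], [[0, 0.2, -3.4], [0, 0, 0], 0], [[0, 0.2, -3.4], [0, 0, 0], 0]]}}

```text
time: 6.3
tool_pos: [0.4891, 0.1387, 0.1512]
tool_rot: [-0.001, 0.77, 0.638, -0.002]
contact_force: [-1.0, 0.1, -0.3]
gripper_width: -0.002
grasp_force: 0.0
```

```bash
python3 look.py | head -1
```

```text
pad z [0.502 0.145 0.17 ] force [-1.   0.1 -0.3] t 6.3 [0.4891 0.1387 0.1512] tip px [251.9 227. ]
```

{"api": "jog_arm", "payload": {"targets": [[[0, 0, 0.8], [0, 0, 0], 0], [[0, -0.05, 1.6], [0, 0, 0], 0], [[0, -0.1, 2.4], [0, 0, 0], 0], [[0, -0.2, 3.0], [0, 0, 0], 0], [[0, -0.2, 3.4], [0, 0, 0], 0], [[0, -0.2, 3.4], [0, 0, 0], 0], [[0, -0.2, 3.4], [0, 0, 0], 0], [[0, -0.2, 3.4], [0, 0, 0], 0]]}}

```text
time: 7.35
tool_pos: [0.4873, 0.1397, 0.0706]
tool_rot: [0.001, 0.77, 0.638, 0.001]
contact_force: [-2.4, -1.6, 13.0]
gripper_width: -0.004
grasp_force: 6.7
```

{"api": "jog_arm", "payload": {"targets": [[[0, 0.1, -1.2], [0, 0, 0], 0], [[0, 0.2, -2.4], [0, 0, 0], 0], [[0, 0.2, -3.4], [0, 0, 0], 0], [[0, 0.2, -3.4], [0, 0, 0], 0], [[0, 0.2, -3.4], [0, 0, 0], 0], [[0, 0.2, -3.4], [0, 0, 0], 0]]}}

```text
time: 8.1
tool_pos: [0.4892, 0.1387, 0.1513]
tool_rot: [-0.001, 0.77, 0.638, -0.002]
contact_force: [0.3, 0.4, -0.0]
gripper_width: -0.001
grasp_force: 0.0
```

{"api": "jog_arm", "payload": {"targets": [[[0, 0, 0.8], [0, 0, 0], 0], [[0, -0.05, 1.6], [0, 0, 0], 0], [[0, -0.1, 2.4], [0, 0, 0], 0], [[0, -0.2, 3.0], [0, 0, 0], 0], [[0, -0.2, 3.4], [0, 0, 0], 0], [[0, -0.2, 3.4], [0, 0, 0], 0], [[0, -0.2, 3.4], [0, 0, 0], 0], [[0, -0.2, 3.4], [0, 0, 0], 0]]}}

```text
time: 9.1
tool_pos: [0.4872, 0.1397, 0.0705]
tool_rot: [0.001, 0.77, 0.638, 0.001]
contact_force: [-2.5, -1.8, 13.4]
gripper_width: -0.001
grasp_force: 7.1
```

{"api": "jog_arm", "payload": {"targets": [[[0, 0.1, -1.2], [0, 0, 0], 0], [[0, 0.2, -2.4], [0, 0, 0], 0], [[0, 0.2, -3.4], [0, 0, 0], 0], [[0, 0.2, -3.4], [0, 0, 0], 0], [[0, 0.2, -3.4], [0, 0, 0], 0], [[0, 0.2, -3.4], [0, 0, 0], 0]]}}

```text
time: 9.85
tool_pos: [0.4892, 0.1387, 0.1512]
tool_rot: [-0.001, 0.77, 0.638, -0.002]
contact_force: [0.4, -0.2, -0.0]
gripper_width: 0.001
grasp_force: 0.0
```

```bash
python3 look.py | head -1
```

```text
pad z [0.502 0.145 0.17 ] force [ 0.4 -0.2 -0. ] t 9.85 [0.4892 0.1387 0.1512] tip px [251.9 227. ]
```

Run:
```python
from h import *
print(move(st((0,-.165,.27)),-.183))
```

```text
(array([-10.15,   3.28,  -4.74]), array([-0.02,  0.01, -0.02]))
```

{"api": "jog_arm", "payload": {"targets": [[[0, 0, -2.2], [0, 0, 0], 0], [[-0.5, 0, -4.6], [0, 0, 0], 100], [[-2.5, 1, -4.7], [0, 0, 0], 100], [[-4.5, 2, -4.7], [0, 0, 0], 100], [[-6.5, 3.3, -4.7], [0, 0, 0], 100], [[-8.5, 3.3, -4.7], [0, 0, 0], 100], [[-10.1, 3.3, -4.7], [0, 0, 0], 100], [[-10.1, 3.3, -4.7], [0, 0, 0], 100]]}}

```text
time: 10.9
tool_pos: [0.5242, -0.1267, 0.27]
tool_rot: [-0.001, 0.771, 0.637, -0.001]
contact_force: [0.1, 0.7, -0.0]
gripper_width: 0.999
grasp_force: 0.0
```

{"api": "jog_arm", "payload": {"targets": [[[0, 0, 0], [0, 0, 0], 100], [[0, 0, 0], [0, 0, 0], 100], [[0, 0, 0], [0, 0, 0], 100]]}}

```text
time: 11.28
tool_pos: [0.5251, -0.1236, 0.2712]
tool_rot: [-0.0, 0.769, 0.639, 0.0]
contact_force: [0.3, -0.3, 0.0]
gripper_width: 0.999
grasp_force: 0.0
```

Run:
```python
from h import *
s=state(); p,d=grab_frame("wrist"); np.savez("w3.npz",p=p,d=d); np.save("w3s.npy",s,allow_pickle=True)
cv2.imwrite("pics/w3.png",p[:,:,::-1]); print(s["time"],s["tool_pos"],s["gripper_width"])
C=cam("wrist",s); print("pred orange top",proj(C,st((0,-.095,.102))),"tcp",proj(C,s["tool_pos"]))
```

```text
11.275 [ 0.52509316 -0.12358628  0.27124589] 0.9990268369989943
pred orange top (np.float64(250.8841889405406), np.float64(99.54434227087481)) tcp (np.float64(251.86621477672915), np.float64(226.99067133368834))
```

View pics/w3.png

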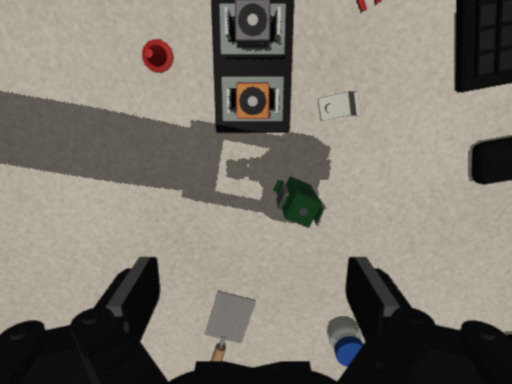

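Wrist view: the orange cartridge (chosen) is seated with its top centre at (253,101) and catches on its left and right faces. Grey is at (252,20), the green decoy at (300,200), the bracket at (338,105) and the open fingertips at (150,258) and (357,258).

Run:
```python
from h import *
D=np.load("w3.npz"); p,d=D["p"],D["d"]; s=np.load("w3s.npy",allow_pickle=True).item(); C=cam("wrist",s); X=cloud(C,d); H=hsv(p)
m=cv2.inRange(H,(4,130,70),(18,255,255)); m[:60]=0;m[130:]=0; m[:,:200]=0;m[:,300:]=0
m2=((m>0)&(X[...,2]>.095)).astype(np.uint8); r=cv2.minAreaRect(cv2.findNonZero(m2)); print(r, m2.sum(), np.median(X[m2>0],0))
print("orange top",plane(C,*r[0],.102), "bounds",plane(C,*r[0],.102))
q=X[(X[...,2]>.062)&(X[...,2]<.1)&(abs(X[...,0]-.537)<.06)&(abs(X[...,1]+.057)<.03)&(H[...,1]<60)&(p.mean(2)>110)]
print("white pads",len(q),q.min(0) if len(q) else 0,q.max(0) if len(q) else 0)
T=quat(s["tool_rot"])
for u,v in ((150,262),(155,262),(357,262),(352,262),(135,290),(370,290)):
    print((u,v),(T.inv().apply(X[v,u]-s["tool_pos"])*1000).round(1))
print(st((0,-.095,.102)))
```

```text
((252.0, 100.0), (34.0, 32.0), 90.0) 568 [ 0.53826381 -0.05513161  0.10099917]
orange top [ 0.53725833 -0.05756777  0.102     ] bounds [ 0.53725833 -0.05756777  0.102     ]
white pads 145 [ 0.50890026 -0.074628    0.08967614] [ 0.56568789 -0.04226166  0.0990087 ]
(150, 262) [ 10.3 -42.6 -59.1]
(155, 262) [  7.  -42.4 -53.4]
(357, 262) [ 10.1  44.3 -58.7]
(352, 262) [  9.1  42.8 -56.9]
(135, 290) [  9.8 -42.4 -78.1]
(370, 290) [ 10.   43.  -78.4]
[ 0.53621187 -0.05691371  0.102     ]
```

Run:
```python
from h import *
print(move((.5372,-.0572,.017),-.183),move((.5372,-.0572,.10),-.183))
```

```text
(array([ 2.700e+00, -1.000e-02,  1.017e+01]), array([ 0.  , -0.  , -0.01])) (array([ 2.7 , -0.01,  6.85]), array([ 0.  , -0.  , -0.01]))
```

{"api": "jog_arm", "payload": {"targets": [[[1.3, 0, 1], [0, 0, 0], 100], [[2.7, 0, 2.5], [0, 0, 0], 100], [[2.7, 0, 4.2], [0, 0, 0], 100], [[2.7, 0, 5.8], [0, 0, 0], 100], [[2.7, 0, 6.8], [0, 0, 0], 100], [[2.7, 0, 6.8], [0, 0, 0], 100], [[2.7, 0, 6.8], [0, 0, 0], 100]]}}

```text
time: 12.2
tool_pos: [0.5384, -0.0582, 0.1028]
tool_rot: [0.001, 0.77, 0.638, 0.001]
contact_force: [0.4, -0.1, 0.4]
gripper_width: 0.998
grasp_force: 0.0
```

Run:
```python
from h import *
s=state(); p,d=grab_frame("wrist"); C=cam("wrist",s); X=cloud(C,d); cv2.imwrite("pics/w4.png",p[:,:,::-1])
T=quat(s["tool_rot"]); print(s["tool_pos"],s["contact_force"],move((.5372,-.0572,.017),-.183))
m=(cv2.inRange(hsv(p),(4,130,50),(18,255,255))>0)&(X[...,2]>.095)&(X[...,2]<.11)
q=T.inv().apply(X[m]-s["tool_pos"]); print(m.sum(),q.min(0),q.max(0),np.median(q,0))
```

```text
[ 0.53838621 -0.05821859  0.1027598 ] [ 0.426398   -0.05346175  0.43537318] (array([ 0.04, -0.08,  3.45]), array([ 0.02,  0.  , -0.02]))
1561 [-0.01796794 -0.01784471 -0.00089886] [0.01791767 0.01612593 0.00773217] [ 0.00900361 -0.00052502  0.00194212]
```

View pics/w4.png

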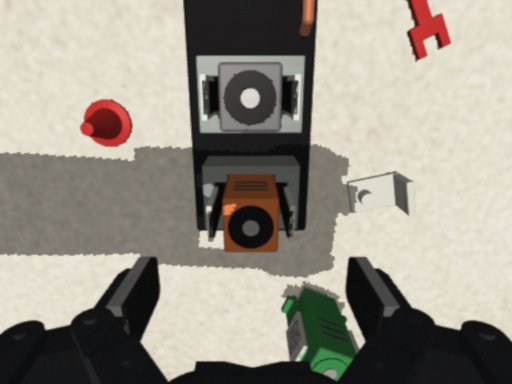

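Wrist close-up: the orange cartridge sits centred between the fingers, body about (250,212) and catches at (212,210) and (290,210). It is within 1 mm in tool coordinates, so I'll descend.

{"api": "jog_arm", "payload": {"targets": [[[0, -0.05, 1], [0, 0, 0], 100], [[0, -0.05, 2], [0, 0, 0], 100], [[0, -0.05, 3], [0, 0, 0], 100], [[0, -0.05, 3.4], [0, 0, 0], 100], [[0, -0.05, 3.4], [0, 0, 0], 100], [[0, -0.05, 3.4], [0, 0, 0], 100]]}}

```text
time: 13.0
tool_pos: [0.5375, -0.0583, 0.0179]
tool_rot: [0.001, 0.77, 0.638, 0.001]
contact_force: [-0.4, -0.6, 0.3]
gripper_width: 1.002
grasp_force: 0.0
```

Run:
```python
from h import *
s=state(); p,d=grab_frame("wrist"); C=cam("wrist",s); X=cloud(C,d); cv2.imwrite("pics/w5.png",p[:,:,::-1])
print(s["tool_pos"],s["contact_force"])
for u in (150,155,345,357): print(u,X[258:270:4,u].round(3).tolist())
```

```text
[ 0.53748374 -0.05830356  0.01793403] [-0.37377557 -0.59449104  0.31352898]
150 [[0.496, -0.04, 0.073], [0.497, -0.04, 0.077], [0.497, -0.042, 0.078]]
155 [[0.497, -0.042, 0.071], [0.497, -0.044, 0.071], [0.497, -0.045, 0.072]]
345 [[0.594, -0.101, -0.001], [0.594, -0.104, -0.001], [0.594, -0.108, -0.001]]
357 [[0.584, -0.056, 0.074], [0.583, -0.057, 0.077], [0.582, -0.056, 0.08]]
```

View pics/w5.png

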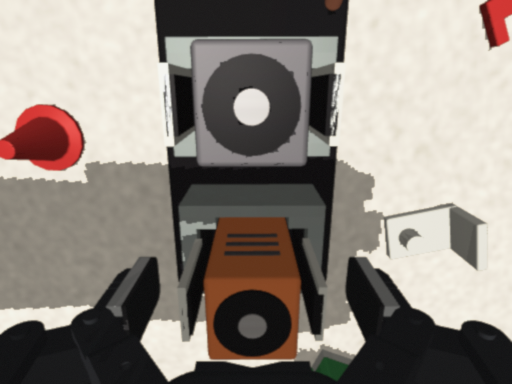

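Wrist view: the fingers straddle the catches, tips at about (150,258) and (357,258), roughly 71 mm high and well above the rim. Closing now.

{"api": "jog_arm", "payload": {"targets": [[[0, 0, 0], [0, 0, 0], 60], [[0, 0, 0], [0, 0, 0], 40], [[0, 0, 0], [0, 0, 0], 0], [[0, 0, 0], [0, 0, 0], 0], [[0, 0, 0], [0, 0, 0], 0], [[0, 0, 0], [0, 0, 0], 0], [[0, 0, 0], [0, 0, 0], 0], [[0, 0, 0], [0, 0, 0], 0]]}}

```text
time: 14.05
tool_pos: [0.538, -0.0584, 0.0194]
tool_rot: [0.001, 0.77, 0.638, 0.001]
contact_force: [-3.3, 0.9, 13.1]
gripper_width: 0.448
grasp_force: 63.0
```

Run:
```python
from h import *
s=state(); p,d=grab_frame("wrist"); C=cam("wrist",s); X=cloud(C,d)
b,_=grab_frame("scene")
cv2.imwrite("pics/c6.png",np.hstack([cv2.resize(p[200:384,130:380],(500,368)),cv2.resize(b[150:242,190:265],(300,368),interpolation=cv2.INTER_CUBIC)])[:,:,::-1])
T=quat(s["tool_rot"])
for v in (250,262,274,286): print(v,[(u,*(T.inv().apply(X[v,u]-s["tool_pos"])*1000).round(0).tolist(), round(float(X[v,u,2]),3)) for u in (190,200,300,310)])
```

```text
250 [(190, 0.0, -32.0, -29.0, 0.048), (200, 10.0, -23.0, -49.0, 0.068), (300, 12.0, 21.0, -51.0, 0.071), (310, 0.0, 30.0, -29.0, 0.049)]
262 [(190, 7.0, -27.0, -53.0, 0.072), (200, 11.0, -21.0, -61.0, 0.08), (300, 12.0, 20.0, -61.0, 0.081), (310, 10.0, 25.0, -59.0, 0.078)]
274 [(190, 10.0, -24.0, -68.0, 0.088), (200, 11.0, -20.0, -69.0, 0.089), (300, 10.0, 19.0, -67.0, 0.087), (310, 11.0, 23.0, -69.0, 0.089)]
286 [(190, 10.0, -23.0, -76.0, 0.095), (200, 80.0, 0.0, -180.0, 0.199), (300, 13.0, 17.0, -80.0, 0.1), (310, 12.0, 21.0, -79.0, 0.098)]
```

View pics/c6.png

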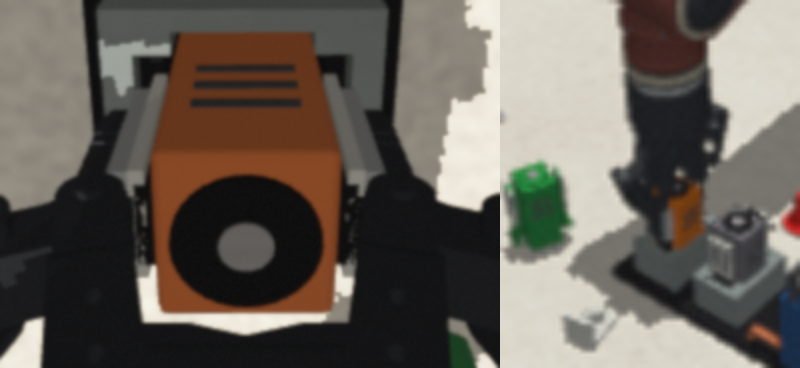

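Crop: both fingers press the catch pads symmetrically on either side of the cartridge. I'll lift gently and check the force.

{"api": "jog_arm", "payload": {"targets": [[[0, 0, -0.15], [0, 0, 0], 0], [[0, 0, -0.4], [0, 0, 0], 0], [[0, 0, -0.4], [0, 0, 0], 0]]}}

```text
time: 14.52
tool_pos: [0.5361, -0.058, 0.0265]
tool_rot: [-0.0, 0.77, 0.638, -0.0]
contact_force: [0.3, 0.1, -1.4]
gripper_width: 0.45
grasp_force: 61.3
```

The force equals just the cartridge's weight, so it is unlatched. Lifting.

{"api": "jog_arm", "payload": {"targets": [[[0, 0, -0.5], [0, 0, 0], 0], [[0, 0, -1], [0, 0, 0], 0], [[0, 0, -1.5], [0, 0, 0], 0], [[0, 0, -2.1], [0, 0, 0], 0], [[0, 0, -2.7], [0, 0, 0], 0], [[0, 0, -3.3], [0, 0, 0], 0], [[0, 0, -3.7], [0, 0, 0], 0], [[0, 0, -3.7], [0, 0, 0], 0]]}}

```text
time: 15.52
tool_pos: [0.5369, -0.0582, 0.12]
tool_rot: [0.001, 0.77, 0.638, 0.001]
contact_force: [0.3, -0.2, -1.1]
gripper_width: 0.446
grasp_force: 63.8
```

{"api": "jog_arm", "payload": {"targets": [[[0, 0, 0], [0, 0, 0], 0], [[0, 0, 0], [0, 0, 0], 0], [[0, 0, 0], [0, 0, 0], 0], [[0, 0, 0], [0, 0, 0], 0]]}}

```text
time: 16.02
tool_pos: [0.5361, -0.058, 0.1185]
tool_rot: [-0.0, 0.77, 0.638, -0.0]
contact_force: [0.6, -0.3, -1.4]
gripper_width: 0.445
grasp_force: 63.8
```

Run:
```python
from h import *
b,d=grab_frame("scene"); w,_=grab_frame("wrist"); X=cloud(cam("scene"),d)
m=(cv2.inRange(hsv(b),(4,130,60),(18,255,255))>0)&(X[...,0]>.45)&(X[...,0]<.65)&(abs(X[...,1])<.12)
print("orange",m.sum(),X[m].min(0),X[m].max(0)); y=(cv2.inRange(hsv(b),(20,130,60),(32,255,255))>0)&(X[...,0]>.4)&(X[...,0]<.6)&(X[...,1]>.05)&(X[...,1]<.25); print("pad",np.median(X[y],0))
cv2.imwrite("pics/c7.png",np.hstack([cv2.resize(b[140:260,190:310],(400,400),interpolation=cv2.INTER_CUBIC),cv2.resize(w,(400,400))])[:,:,::-1]); print(state()["contact_force"])
```

```text
orange 628 [ 0.45063925 -0.11034823  0.00710936] [0.6110786  0.08597453 0.49852703]
pad [0.50063464 0.14051888 0.17033311]
[-0.27394928 -1.31698185 -1.638568  ]
```

View pics/c7.png

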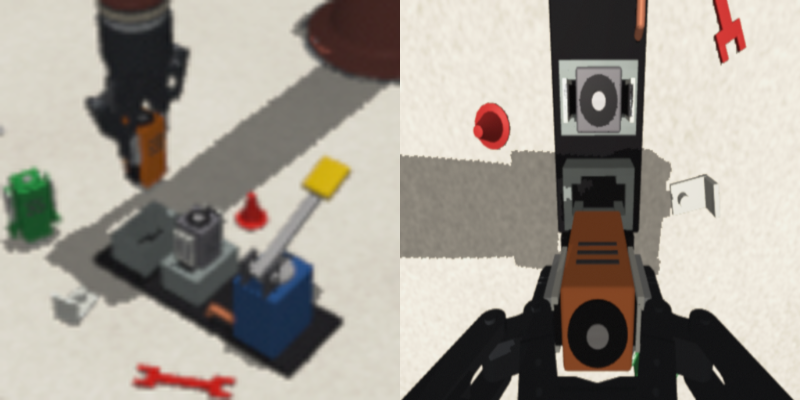

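The pictures show the orange cartridge held upright about 10 cm up at (150,150), its bay empty, grey seated, the lever up and nothing else moved. Handing in.

```bash
python3 -c "
from plant import *
print(job_done())"
```

```text
the job is handed in; nothing more can be done
None
```

I handed the job in with three full pump strokes done and the orange cartridge unlatched and held upright by its catches about 10 cm up; the grey one stayed seated and nothing else looked moved, but I got no verdict back.

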